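# Sweep hole-saw plugs into the catch frame

## Robot

A 6-joint arm with a two-finger parallel gripper is mounted at the origin on the work surface; the furniture and walls round the work are solid. World frame = base frame: x ahead of the robot, y to its left, z up, the work surface at z = 0. Lengths are in m, angles in rad, forces in N, time in s.
With the tool pointing down it reaches from about 0.35 to 0.975 m from the base axis. Payload 7.1 kg.
Tool frame: the origin (TCP) lies midway between the tips of the shut fingers; the grasp point (between the pads) lies 19 mm behind it; z points along the fingers, y is the line along which they close (so a half turn about z gives the same grasp; the last joint's range is limited). The gripper opens to 88 mm and grips with 3 to 60 N. Pads are 20 mm wide; open, the fingers measure 115 mm over their backs; the gripper's body (75 mm by 178 mm) begins 61 mm behind the grasp point.
Start: joints at [-1.141, 0.423, 1.63, -0, 1.089, -0.019], TCP at [0.271, -0.563, 0.223] pointing down, gripper open.
Joint ranges: [-3, 3], [-0.9, 2.11], [0.09, 2.58], [-1.31, 4.45], [0.11, 2.69], [-2.54, 2.54]. Speed limits (rad/s): [2.39, 2.39, 3.01, 3.14, 3.14, 3.14].

## Interface

Orientations are given as a 3x3 rotation matrix whose columns are the frame's x, y, z axes.
In Python, from cell import * gives the robot as it stands. Calls block until the motion is done:
- goto(position, orientation): joint-space move of the TCP to a pose.
- move_l(position, velocity=0.15, orientation=None, f_stop=None): straight line of the TCP; orientation=None keeps the orientation; velocity is the mean speed in m/s. With f_stop (N) it stops when the force on the tool has changed by that much, and returns True; else False.
- move_j(angles): joint-space move.
- gripper_to(opening): finger opening in m; the grip force is fixed at half the most; returns when the fingers have stopped.
- hold(seconds).
- solve_ik(position, orientation): joint angles nearest the present ones, or None.
- read_state(): the state.
- read_camera(name): name is "scene" or "side" or "wrist"; returns a dict with "pixels" (384x512x3 uint8, red, green, blue), "K" (3x3 intrinsics, pixels), "view" (4x4, takes a point from world to camera coordinates). Camera axes: x right, y down, z forward; pixel columns grow to the right and rows downward; lengths in m; the calibration is good to about 2 mm. A picture is of the moment at which its call begins. There is no depth.
A pose or a line that the arm cannot do raises MotionError and nothing moves.
- finish_job(): hands the job in; it is judged then, once.
The state is a dict: "clock": time; "joint_positions": joint angles; "joint_vel": joint speeds; "tau": joint torques, N m; "ee_pos": TCP position; "tool_rot": TCP orientation; "force": force on the tool from outside, world axes, zero at the start; "ft_torque": the same for the moment, N m; "width": finger opening in m; "gripper_force": force on a finger pad.
Only numpy, scipy, OpenCV 4.12 (cv2) and the standard library are available. Lean on these libraries where they do the work, as an engineer would, in place of code of your own. Each camera call takes 0.05 s, during which the arm holds its last target. There are 200 camera calls.

## Task

Clear the saw table: with your fingers, sweep the three round wooden hole-saw plugs across the table, through the open side of the three-sided plywood catch frame, until each lies flat and wholly inside it. Slide them flat and do not pick any of them up; leave the knob, the bolt, the wooden offcut and the tools where they are.

Things in the scene. Friction and masses are not known exactly. Their poses are not given: they have to be found in the camera images.
- catch_frame: three-sided plywood frame screwed to the table, no floor. Inside 240 mm wide (its x) and 120 mm deep; walls 12 mm thick, 30 mm high. Origin on the table in the middle of the open mouth, in the plane of the wall ends; its y axis points out of the mouth, so the inside lies at y from -120 to 0 mm, x from -120 to 120 mm in its frame.
- plug_small: round wooden plug cut out by a hole saw: flat disc 38 mm across, 20 mm thick, small pilot hole in the middle, about 30 g, slides flat on the table. Origin at the centre of its underside, z up.
- plug_medium: round wooden plug cut out by a hole saw: flat disc 44 mm across, 20 mm thick, small pilot hole in the middle, about 30 g, slides flat on the table. Origin at the centre of its underside, z up.
- plug_large: round wooden plug cut out by a hole saw: flat disc 50 mm across, 20 mm thick, small pilot hole in the middle, about 30 g, slides flat on the table. Origin at the centre of its underside, z up.
- star_knob: black star-shaped knob standing on its stem, 44 mm across, 46 mm tall; loose, stays where it is. Origin at the centre of its underside.
- bolt: steel machine bolt standing on its hexagonal head, 19 mm across, 57 mm tall, easily knocked over; loose, stays where it is. Origin at the centre of its underside.
- offcut: flat rectangular wooden offcut 60 x 110 x 18 mm, long side along its own y; loose, stays where it is. Origin at the centre of its underside.
- fence_edge (a point): a point on the top far edge of the saw's fixed metal fence, 96 mm above the table. The fence runs along world y past the whole work, on the robot's side of it; a low foot, 35 mm high, stands 25 mm farther out. Keep the gripper's body clear of it.

How it is judged:
At the end, for the whole second after the job is handed in: Each plug lies flat and at rest within the three walls, its edge at most 3 mm proud of the mouth line; the knob, bolt and offcut stand within 15 mm of their starts, not tipped (y of plug_small in the frame of catch_frame between -0.12 and -0.016 m and x of plug_small in the frame of catch_frame between -0.12 and 0.12 m and height (world z) of each of plug_small, plug_medium, plug_large below 0.006 m and angle between each of plug_small, plug_medium, plug_large's own z axis and vertical below 0.15 rad and linear speed of each of plug_small, plug_medium, plug_large below 0.01 m/s and y of plug_medium in the frame of catch_frame between -0.12 and -0.019 m and x of plug_medium in the frame of catch_frame between -0.12 and 0.12 m and y of plug_large in the frame of catch_frame between -0.12 and -0.022 m and x of plug_large in the frame of catch_frame between -0.12 and 0.12 m and not (distance of star_knob from where it was at the start of the episode above 0.015 m) and not (angle between star_knob's own z axis and vertical above 0.35 rad) and not (distance of bolt from where it was at the start of the episode above 0.015 m) and not (angle between bolt's own z axis and vertical above 0.35 rad) and not (distance of offcut from where it was at the start of the episode above 0.015 m) and not (angle between offcut's own z axis and vertical above 0.35 rad)); the robot touches nothing.
It fails at once if a plug is lifted off the table or stood on edge ((height (world z) of plug_small above 0.012 m or angle between plug_small's own z axis and vertical above 0.5 rad) or (height (world z) of plug_medium above 0.012 m or angle between plug_medium's own z axis and vertical above 0.5 rad) or (height (world z) of plug_large above 0.012 m or angle between plug_large's own z axis and vertical above 0.5 rad)).
It fails at once if the star_knob is pushed away or knocked over (distance of star_knob from where it was at the start of the episode above 0.015 m or angle between star_knob's own z axis and vertical above 0.35 rad).
It fails at once if the bolt is pushed away or knocked over (distance of bolt from where it was at the start of the episode above 0.015 m or angle between bolt's own z axis and vertical above 0.35 rad).
It fails at once if the offcut is pushed away or knocked over (distance of offcut from where it was at the start of the episode above 0.015 m or angle between offcut's own z axis and vertical above 0.35 rad).
It also fails if it takes over 72 s, if anything falls off the work surface, if the arm or the gripper's body presses on something with over 40 N, if the wrist force passes 120 N, or if a joint passes its speed limit or range.

## Working session

There is one attempt and no reset: what is moved stays moved. The work goes in short steps, each a Python script; the robot and the scene stay as the last script left them, time stands still between calls to the robot, and variables do not carry over. Pictures are saved under pics/ and viewed, at most 10 in all, crops included, and the job is handed in when it is done.

```bash
mkdir -p pics; ls; python3 - <<'E'
from cell import *
import cv2,numpy as np
for n in ["scene","side","wrist"]:
    c=read_camera(n); cv2.imwrite(f"pics/{n}0.png",c["pixels"][:,:,::-1]); np.savez(f"pics/{n}0.npz",**c)
    V=np.array(c["view"]); print(n,(-V[:3,:3].T@V[:3,3]).round(3),V[2,:3].round(2))
a=[cv2.imread(f"pics/{n}0.png") for n in ["scene","side"]]
cv2.imwrite("pics/s0.png",cv2.resize(a[0],(800,600)));cv2.imwrite("pics/d0.png",cv2.resize(a[1],(800,600)))
print(read_state()["clock"])
E
```

```text
pics
scene [-0.044  0.462  0.557] [ 0.71 -0.43 -0.55]
side [0.468 0.852 0.475] [ 0.11 -0.88 -0.45]
wrist [ 0.345 -0.527  0.385] [-0.27 -0.13 -0.95]
0.15
```

View pics/s0.png

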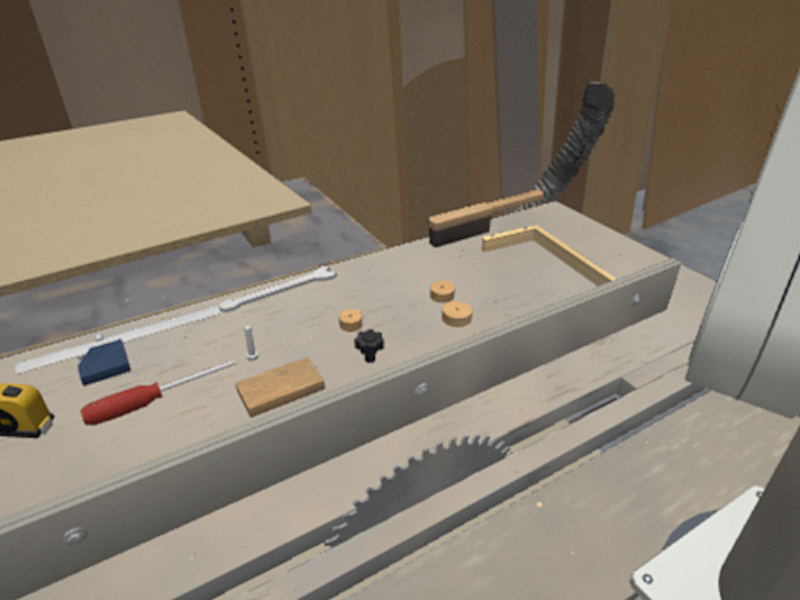

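View pics/d0.png

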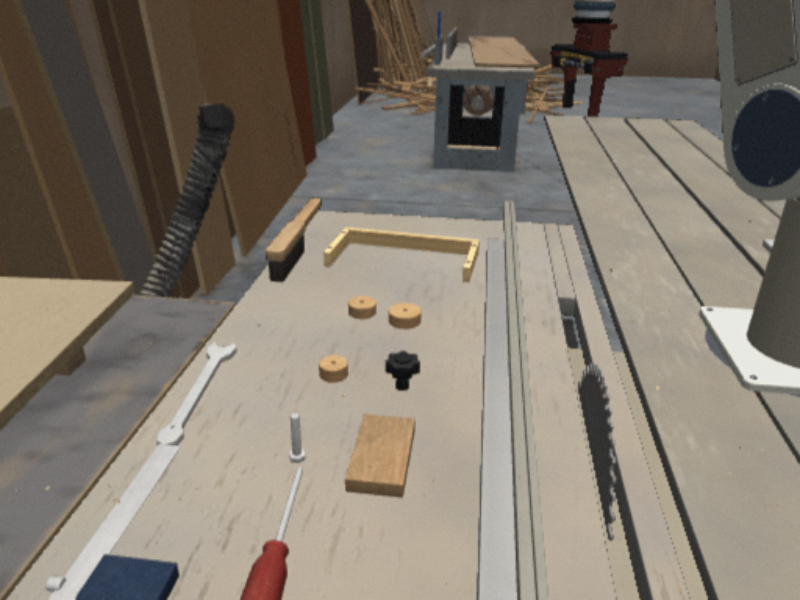

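The side view (800 px wide) shows the frame with its mouth facing +y, and its wall ends near (328,258) and (470,275). The plugs are at (362,303), (405,311) and (333,365), the knob at (402,365), the bolt at (296,455) and the offcut at (380,455). Next I'll measure them by colour.

```bash
cat > h.py <<'E'
import cv2,numpy as np
def ray(c,u,v,z):
    K,V=np.array(c["K"]),np.array(c["view"]);R=V[:3,:3];o=-R.T@V[:3,3]
    d=R.T@np.linalg.inv(K)@[u,v,1]; return o+d*(z-o[2])/d[2]
def plugs(c,roi=None,lo=(8,110,130),hi=(17,255,255),amin=40):
    """top-face-ish: mask, return bbox-based top centre"""
    hsv=cv2.cvtColor(np.ascontiguousarray(c["pixels"]),cv2.COLOR_RGB2HSV)
    m=cv2.inRange(hsv,lo,hi); n,l,s,ce=cv2.connectedComponentsWithStats(m)
    return m,[(s[i],ce[i]) for i in range(1,n) if s[i][4]>=amin]
E
python3 - <<'E'
from h import *
for n,pts in [("side",[(362,300),(405,309),(333,360),(375,440),(345,235),(330,258),(470,275),(474,245),(402,365),(296,455)]),("scene",[(442,287),(457,309),(350,316),(280,380),(500,240),(600,275),(535,230),(369,340),(250,355)])]:
    c=np.load(f"pics/{n}0.npz"); hsv=cv2.cvtColor(c["pixels"],cv2.COLOR_RGB2HSV)
    for u,v in pts: print(n,u,v,hsv[int(v*.64),int(u*.64)],ray(c,u*.64,v*.64,0.02).round(3))
    m,L=plugs(c)
    for s,ce in L: print(s,ce.round(1),ray(c,*ce,0.01).round(4))
a=cv2.imread("pics/side0.png");b=cv2.imread("pics/scene0.png")
A=cv2.resize(a[125:320,150:320],None,fx=3,fy=3,interpolation=2)
B=cv2.resize(b[130:270,150:400],None,fx=3,fy=3,interpolation=2)
cv2.imwrite("pics/a.png",A);cv2.imwrite("pics/b.png",B)
E
```

```text
side 362 300 [ 16 115 164] [ 0.636 -0.028  0.02 ]
side 405 309 [ 16 109 190] [ 0.566 -0.008  0.02 ]
side 333 360 [ 17 112 205] [0.642 0.15  0.02 ]
side 375 440 [ 16  99 176] [0.561 0.303 0.02 ]
side 345 235 [ 19  99 221] [ 0.719 -0.297  0.02 ]
side 330 258 [ 18 103 129] [ 0.722 -0.182  0.02 ]
side 470 275 [ 19 103 134] [ 0.472 -0.148  0.02 ]
side 474 245 [ 18  72 184] [ 0.469 -0.286  0.02 ]
side 402 365 [ 0  5 47] [0.551 0.148 0.02 ]
side 296 455 [  9  13 138] [0.639 0.339 0.02 ]
[224 191  15   7  44] [230.9 194.3] [ 0.6393 -0.0341  0.01  ]
[255 289   6  22  51] [257.1 300. ] [0.5273 0.3324 0.01  ]
scene 442 287 [ 16 113 154] [ 0.635 -0.023  0.02 ]
scene 457 309 [ 16 112 155] [ 0.567 -0.006  0.02 ]
scene 350 316 [ 16 114 155] [0.64  0.155 0.02 ]
scene 280 380 [ 16 107 189] [0.552 0.308 0.02 ]
scene 500 240 [ 19  96 149] [ 0.721 -0.222  0.02 ]
scene 600 275 [ 18  73 108] [ 0.521 -0.293  0.02 ]
scene 535 230 [ 20  71 100] [ 0.718 -0.313  0.02 ]
scene 369 340 [15  9 56] [0.568 0.158 0.02 ]
scene 250 355 [ 10   4 175] [0.627 0.327 0.02 ]
[276 180  14   9 102] [282.6 184.1] [ 0.6467 -0.03    0.01  ]
[284 193  18  11 143] [291.9 198.1] [ 0.5776 -0.013   0.01  ]
[217 199  14   8  93] [223.9 202.5] [0.6518 0.1503 0.01  ]
[158 249  28  12 102] [168.6 254.1] [0.542  0.3373 0.01  ]
```

View pics/a.png

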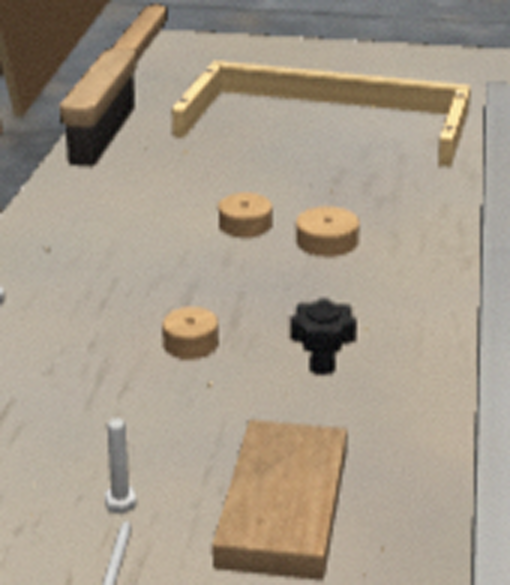

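View pics/b.png

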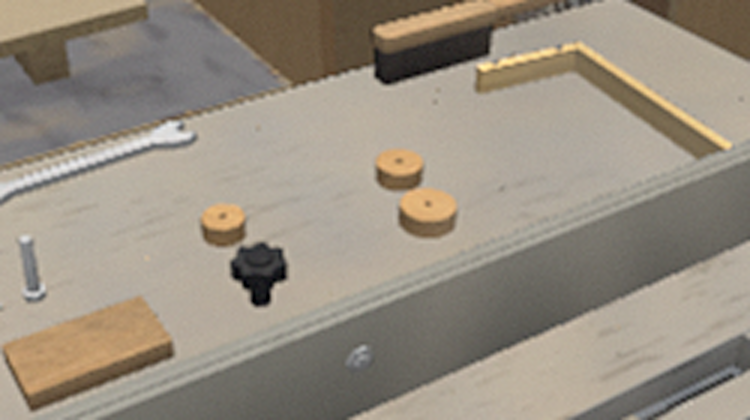

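```bash
python3 - <<'E'
from h import *
s=np.load("pics/side0.npz");c=np.load("pics/scene0.npz")
A=lambda x,y:(150+x/3,125+y/3); B=lambda x,y:(150+x/3,130+y/3)
for n,a,b in [("med",(244,204),(400,161)),("large",(327,216),(429,204)),("small",(190,321),(223,216))]:
    print(n,ray(s,*A(*a),.02).round(4),ray(c,*B(*b),.02).round(4))
for n,p,z in [("Lend out",(173,112),.03),("Lend in",(186,113),.03),("Rend in",(438,144),.03),("Rend out",(452,144),.03),("backL out",(212,62),.03),("backL in",(219,69),.03),("backR in",(459,94),.03),("backR out",(469,87),.03),("brush base near",(85,162),0),("brush near top",(75,120),.07),("brush fartop",(160,10),.1),("knob",(322,368),0),("bolt",(120,504),0),("offc",(247,422),.018),("offc",(347,429),.018),("foot",(476,400),.035),("foot2",(484,120),.035)]:
    print(n,ray(s,*A(*p),z).round(4))
for n,p,z in [("sideL end",(477,67),.03),("end base",(478,90),0),("backL in",(576,50),.03),("brush base near",(392,80),0),("brush top near",(378,38),.07),("brush base far",(488,52),0),("knob",(260,303),0),("bolt",(37,298),0),("fence top",(300,289),.096),("fence top2",(690,163),.096)]:
    print("scene",n,ray(c,*B(*p),z).round(4))
from cell import *
st=read_state();print(st["clock"],st["tool_rot"],st["width"])
E
```

```text
med [ 0.6358 -0.0222  0.02  ] [ 0.6349 -0.0239  0.02  ]
large [ 0.5669 -0.0119  0.02  ] [ 0.5651 -0.0069  0.02  ]
small [0.6403 0.1558 0.02  ] [0.6405 0.1541 0.02  ]
Lend out [ 0.7308 -0.1765  0.03  ]
Lend in [ 0.7185 -0.1761  0.03  ]
Rend in [ 0.485  -0.1434  0.03  ]
Rend out [ 0.4729 -0.1453  0.03  ]
backL out [ 0.7221 -0.3107  0.03  ]
backL in [ 0.7111 -0.2923  0.03  ]
backR in [ 0.47   -0.2642  0.03  ]
backR out [ 0.4609 -0.2841  0.03  ]
brush base near [ 0.7997 -0.1201  0.    ]
brush near top [ 0.783  -0.0545  0.07  ]
brush fartop [ 0.7602 -0.2582  0.1   ]
knob [0.5476 0.169  0.    ]
bolt [0.6447 0.3208 0.    ]
offc [0.5822 0.2581 0.018 ]
offc [0.5217 0.256  0.018 ]
foot [0.4462 0.2387 0.035 ]
foot2 [ 0.4458 -0.192   0.035 ]
scene sideL end [ 0.7308 -0.1852  0.03  ]
scene end base [ 0.7329 -0.1911  0.    ]
scene backL in [ 0.7074 -0.2999  0.03  ]
scene brush base near [ 0.798  -0.1251  0.    ]
scene brush top near [ 0.7729 -0.0885  0.07  ]
scene brush base far [ 0.7974 -0.2548  0.    ]
scene knob [0.5449 0.17   0.    ]
scene bolt [0.6414 0.3198 0.    ]
scene fence top [0.4423 0.1907 0.096 ]
scene fence top2 [ 0.4195 -0.1493  0.096 ]
0.15 [[ 9.00966549e-01  4.33888261e-01 -5.04163985e-04]
 [ 4.33888554e-01 -9.00965930e-01  1.05599254e-03]
 [ 3.94819157e-06 -1.17016493e-03 -9.99999315e-01]] 0.08823070132928772
```

```bash
cat >> h.py <<'E'
from cell import *
C=np.array([.602,-.162]);X=np.array([.991,-.131]);Y=np.array([.131,.991])
W=.02
def fr(p): d=np.array(p)[:2]-C; return (d@X,d@Y)
def sweep(p,tgt,r,zt=.006,back=.022):
    p=np.array(p);q=C+tgt[0]*X+tgt[1]*Y; d=(q-p)/np.linalg.norm(q-p)
    y=np.array([-d[1],d[0],0]); z=np.array([0,0,-1.]); R=np.column_stack([np.cross(y,z),y,z])
    off=np.sqrt(r*r-W*W/4)+.010
    a=p-d*(off+back); b=q-d*off; e=b-d*.03
    goto([*a,.14],R)
    move_l([*a,zt],.15)
    hit=move_l([*b,zt],.10,f_stop=20)
    move_l([*e,zt],.1); move_l([*e,.14],.2)
    st=read_state(); print("stopped" if hit else "ok",np.round(st["force"],1),st["clock"],st["width"],np.round(e,3))
def snap(k,view=True):
    for n in ["scene","side"]:
        c=read_camera(n); np.savez(f"pics/{n}{k}.npz",**c); cv2.imwrite(f"pics/{n}{k}.png",c["pixels"][:,:,::-1])
E
python3 - <<'E'
from h import *
R=np.array([[0,1,0],[1,0,0],[0,0,-1.]])
for p in ([.635,.03,.14],[.64,.21,.006],[.538,-.2,.006]):print(np.round(solve_ik(p,R),2))
gripper_to(W); goto([.6,-.05,.22],R)
sweep([.6354,-.023],(.05,-.07),.022)
snap(1)
b=cv2.imread("pics/side1.png"); cv2.imwrite("pics/a1.png",cv2.resize(b[110:270,130:330],None,fx=3,fy=3,interpolation=2))
E
```

```text
[ 0.03  0.54  1.66 -0.    0.95  0.03]
[ 0.3   0.77  1.6  -0.    0.77  0.3 ]
[-0.38  0.67  1.84 -0.    0.63 -0.38]
ok [-0.5 -0.1  0.4] 8.825 0.020154769513613984 [ 0.64  -0.178]
```

View pics/a1.png

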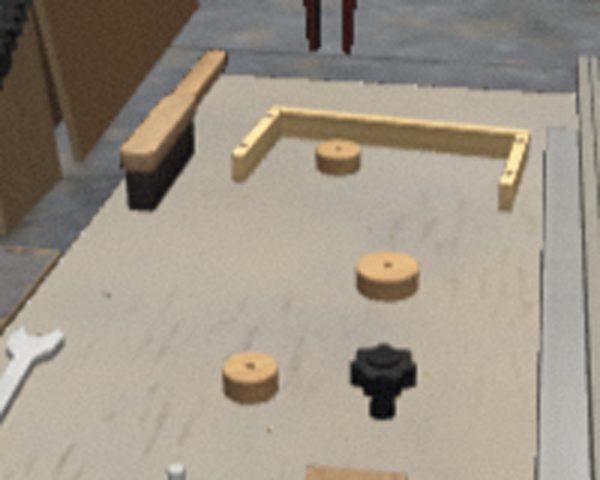

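The medium plug is inside the frame at (338,150). The large plug at (388,270) and the small one at (250,370) haven't moved. The sweep works, so I'll do the other two.

```bash
python3 - <<'E'
from h import *
s=np.load("pics/side1.npz");p=ray(s,130+338/3,110+149/3,.02);print(p,fr(p))
sweep([.566,-.0095],(-.055,-.07),.025)
sweep([.6404,.155],(0,-.07),.019)
snap(2)
b=cv2.imread("pics/side2.png"); cv2.imwrite("pics/a2.png",cv2.resize(b[130:320,150:330],None,fx=3,fy=3,interpolation=2))
E
```

```text
[ 0.64193717 -0.2350832   0.02      ] (np.float64(0.04915163251944123), np.float64(-0.06719368300650799))
ok [-1.1  0.5  0.6] 14.6917 0.01986244160433944 [ 0.546 -0.162]
ok [-0.1  0.6 -0.7] 22.675 0.02019784564696853 [ 0.6   -0.176]
```

View pics/a2.png

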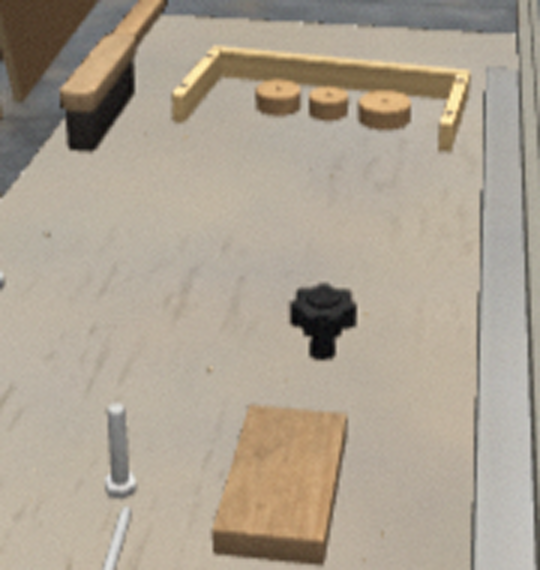

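All three plugs lie flat inside the frame at (278,95), (329,100) and (385,107). The knob, bolt and offcut haven't moved. I'll check the positions and hand in.

```bash
python3 - <<'E'
from h import *
s=np.load("pics/side2.npz")
for u,v in [(278,90),(329,95),(385,98)]: print(np.round(fr(ray(s,150+u/3,130+v/3,.02)),3))
print(finish_job())
E
```

```text
[ 0.048 -0.065]
[-0.002 -0.067]
[-0.054 -0.075]
the job is handed in; nothing more can be done
None
```

I swept all three plugs flat into the catch frame, about 65–75 mm inside the mouth line by the last camera image, left the knob, bolt and offcut where they were, and handed the job in at about 23 s; no verdict came back.

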